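# Nest the empty stores boxes in the return tote

## Task

Put the three empty wooden boxes from the sloping rack away in the shallow plastic tote, nested one inside the other: the largest first into the tote, then the middle one into it, then the smallest, each sitting level and fully down. Set each box down rather than dropping it, and do not disturb the oil bottle, the carton or the steel flange.

Things in the scene. Friction and masses are not known exactly. Their poses are not given: they have to be found in the camera images.
- rack: fixed steel rack; deck 450 mm wide (y), 190 long, rising 25 degrees away from the robot. Origin: on the table under the deck's low front edge, mid width, x level to the back. Low edge 30 mm up, with a 12 mm lip that stops the runners. Bays at y = -145, 0, 145 mm hold one box each, any order, standing square on the slope (box x up the slope, z square to the deck).
- tote: fixed open red plastic tote without a lid, outside 180 x 150 x 62 mm, inside 160 x 130 mm (long side along its x), walls 10 mm. Origin: centre of its underside, on the table; z up. Its inner floor is 10 mm above the origin.
- large: largest open plywood box, 150 x 120 mm outside (long side x), 134 x 104 inside, 80 high: runners 20 (8 in from the ends, 10 from the sides), floor 8, walls 8 thick; inner floor 28 above the underside. Origin: underside, outer front face (low on the rack), mid width; x to its back, z out of the top. 280 g +-30%. Nests in the tote, either way, 5 mm spare a side; its rim then 28 mm above the tote's.
- medium: middle open plywood box, 124 x 94 mm outside (long side x), 108 x 78 inside, 80 high: runners 20 (8 in from the ends, 10 from the sides), floor 8, walls 8 thick; inner floor 28 above the underside. Origin: underside, outer front face (low on the rack), mid width; x to its back, z out of the top. 200 g +-30%. Nests in the largest, either way, 5 mm spare a side; its rim then 28 mm above that box's.
- small: smallest open plywood box, 98 x 68 mm outside (long side x), 82 x 52 inside, 80 high: runners 20 (8 in from the ends, 10 from the sides), floor 8, walls 8 thick; inner floor 28 above the underside. Origin: underside, outer front face (low on the rack), mid width; x to its back, z out of the top. 140 g +-30%. Nests in the middle one, either way, 5 mm spare a side; its rim then 28 mm above that box's.
- large_mid (a point): centre of the largest box's length and width, at the level of the runners' underside (axes as the box's)
- medium_mid (a point): centre of the middle box's length and width, at the level of the runners' underside (axes as the box's)
- small_mid (a point): centre of the smallest box's length and width, at the level of the runners' underside (axes as the box's)
- oil_bottle: bystander: upright grey bottle, 68 mm diameter, 170 mm high, origin at the centre of its underside
- carton: bystander: cardboard carton 90 x 70 x 130 mm high, origin at the centre of its underside
- flange: bystander: steel weld-neck flange standing on its 104 mm disc, 70 mm high, origin at the centre of its underside
There are look-alikes about, which are no part of the job. What is shaped like the medium but green or purple is not meant. Several things have the shape of the tote; the one meant has the colours described above.

How it is judged:
By the outcome, as a careful person would: the job done as asked, in the order asked, and still so for the second after the job is handed in, with the robot touching nothing.
It also fails if it takes over 72 s, if anything falls off the work surface, if the arm or the gripper's body presses on something with over 40 N, if the wrist force passes 120 N, or if a joint passes its speed limit or range.

## Robot

A 7-joint arm with a two-finger parallel gripper is mounted at the origin on the work surface. World frame = base frame: x ahead of the robot, y to its left, z up, the work surface at z = 0. Lengths are in m, angles in rad, forces in N, time in s.
With the tool pointing down it reaches from about 0.425 to 0.875 m from the base axis. Payload 4.7 kg.
Tool frame: the origin (TCP) lies at the very end of the fingers, on their centre line; the grasp point (between the pads) lies 19 mm behind it; z points along the fingers, y is the direction in which the jaws open and shut (so a half turn about z gives the same grasp; the last joint's range is limited). The gripper opens to 87 mm and grips with 3 to 60 N. Pads are 19 mm wide; open, the fingers measure 117 mm over their backs; the gripper's body (75 mm by 190 mm) begins 51 mm behind the grasp point.
Start: joints at [1.261, 0.321, -0.07, 1.45, 0.023, 1.371, -0.057], TCP at [0.207, -0.616, 0.223] pointing down, gripper open.
Joint ranges: [-2.86, 2.86], [-0.3, 2.09], [-1.38, 1.24], [0.06, 2.45], [-1.56, 4.7], [0.09, 2.05], [-2.69, 2.69]. Speed limits (rad/s): [2.57, 2.57, 3.14, 3.14, 3.14, 3.14, 3.14].

## Interface

Orientations are given as a rotation vector (axis times angle).
In Python, from bench import * gives the robot as it stands.
- The arm moves only by the shell command python3 -m jog 'ROWS' [OPENING] [FORCE]. ROWS is JSON, a list of rows, each a list of 4 numbers: the shift along the world's x, y, z in mm, then the turn about the world's z in rad. In form: [[x, y, z, twist], ...]. A call has exactly 8 rows; each row is the pose to reach, as a shift and turn from the pose commanded when the call began; what a row does not reach only later rows make up. A row lasts 1/8 s, in which the tool goes at most 62.5 mm and 10.7 degrees, less where a joint would pass 70% of its speed; a pose out of reach is approached as far as the arm can. A call with a gripper value outside its range is refused whole. OPENING is the opening, from -1 (shut) to 1 (fully open), set as the call begins (- or left out, the last holds). The fingers move at their own pace and stop on an object; FORCE is the grip in N (left out, the last holds). Time passes only in rows, so rows that repeat a pose let the fingers close, or fill a call up. It gives the time, the measured TCP pose, the force and the opening at its end, in the units of the state.
- get_state(): the state, without advancing time (a new reading comes with each control period).
- get_image(name): name is "scene" or "top" or "wrist"; returns a dict with "image" (480x640x3 uint8, red, green, blue), "fx", "fy", "cx", "cy" (pixels), "D" ([k1, k2, p1, p2, k3] as OpenCV has them; the pictures are not rectified), "position" and "rotation" of the camera in the world; the wrist camera has in their place "tool_from_camera" (4x4, takes a point from camera to tool coordinates, whose origin is the TCP and whose axes are the flange's). Camera axes: x right, y down, z forward; pixel columns grow to the right and rows downward; lengths in m; the calibration is good to about 2 mm. A picture is of the moment at which its call begins: read the wrist's pose just before it. There is no depth.
- close_job(): hands the job in, once; it reports no verdict.
The state is a dict: "time": time; "joint_positions": joint angles; "qd": joint speeds; "joint_torque": joint torques, N m; "position": TCP position; "tool_rot": TCP orientation; "ft_force": force on the tool from outside, world axes, zero at the start; "torque": the same for the moment, N m; "grip_width": opening from 0.0 (shut) to 1.0 (fully open).
Only numpy, scipy, OpenCV 4.12 (cv2) and the standard library are available. Lean on these libraries where they do the work, as an engineer would, in place of code of your own. Each camera call takes 0.05 s, during which the arm holds its last target. There are 200 camera calls.

## Working session

There is one attempt and no reset: what is moved stays moved. The work goes in short steps, Python scripts to look and compute and a shell command to move; the robot and the scene stay as the last step left them, time stands still between calls to the robot, and variables do not carry over. Pictures are saved under pics/ and viewed, about 8 in all and at most 12, crops included, and the job is handed in when it is done.

```bash
ls; mkdir -p pics; python3 - <<'E'
from bench import *
import cv2
s=get_state(); print(s)
for n in ["scene","top"]:
    d=get_image(n); cv2.imwrite(f"pics/{n}0.png",d["image"][...,::-1]); print(n,{k:v for k,v in d.items() if k!="image"})
E
```

```text
pics
{'time': 0.0, 'joint_positions': array([ 1.26108716,  0.32181139, -0.07009634,  1.45165697,  0.02259011,
        1.37078341, -0.05688769]), 'qd': array([ 1.59708814e-04, -1.34982858e-03,  8.42873777e-05, -2.47244388e-04,
        6.97931961e-04,  1.69975681e-03,  8.87754897e-04]), 'joint_torque': array([-3.89510287e-04, -4.91285419e+01, -4.03964818e-01, -3.12524843e+01,
       -6.36920985e-02,  4.38659429e-02,  2.01339521e-04]), 'position': array([ 0.20660799, -0.61571877,  0.22147818]), 'tool_rot': array([-3.09868577e+00, -5.06203462e-01,  6.02841236e-04]), 'ft_force': array([-0.17305438,  0.28959802, -0.27347905]), 'torque': array([ 0.01004855,  0.01324263, -0.00154288]), 'grip_width': 0.9976546583900201}
scene {'fx': 439.0657650809752, 'fy': 439.0657650809752, 'cx': 319.9696686827887, 'cy': 239.8007881051215, 'D': array([-0.06808782,  0.        ,  0.        ,  0.        ,  0.        ]), 'position': array([1.07689659, 0.53442285, 0.86498493]), 'rotation': array([-0.94374087, -2.49151018,  1.04144436])}
top {'fx': 520.2694096283483, 'fy': 520.2694096283483, 'cx': 319.58826570948946, 'cy': 241.0820852071935, 'D': array([0.03823331, 0.        , 0.        , 0.        , 0.        ]), 'position': array([ 0.3552198 , -0.03409333,  1.36445731]), 'rotation': array([-2.14049838,  2.16839329, -0.14131881])}
```

View pics/top0.png

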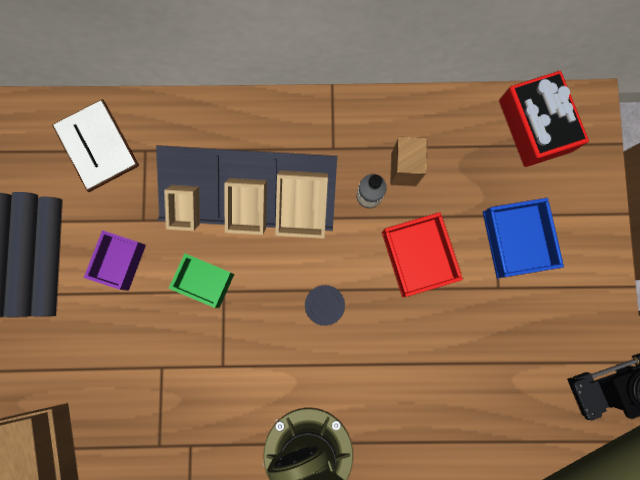

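View pics/scene0.png

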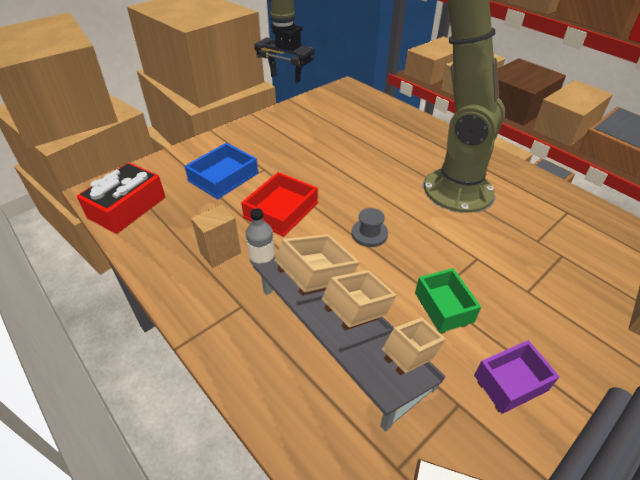

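The lidless, empty red tote is at (422,254) in the top view. The others with its shape are the red one with contents at (545,117) and the blue one at (523,238). The boxes stand on the rack: small at (181,207), medium at (245,206), large at (302,203). The green box at (202,281) and the purple one at (115,261) are decoys. I'll confirm this in an enlarged crop.

```bash
python3 - <<'E'
import cv2
a=cv2.imread("pics/top0.png")[135:305,150:470]
cv2.imwrite("pics/c1.png",cv2.resize(a,None,fx=2.5,fy=2.5,interpolation=cv2.INTER_CUBIC))
a=cv2.imread("pics/scene0.png")[165:435,185:455]
cv2.imwrite("pics/c2.png",cv2.resize(a,None,fx=2.2,fy=2.2,interpolation=cv2.INTER_CUBIC))
E
```

```text
(no output)
```

View pics/c1.png

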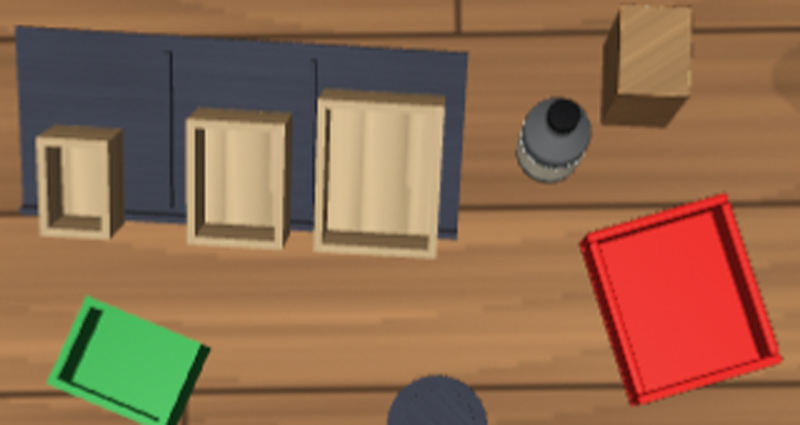

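View pics/c2.png

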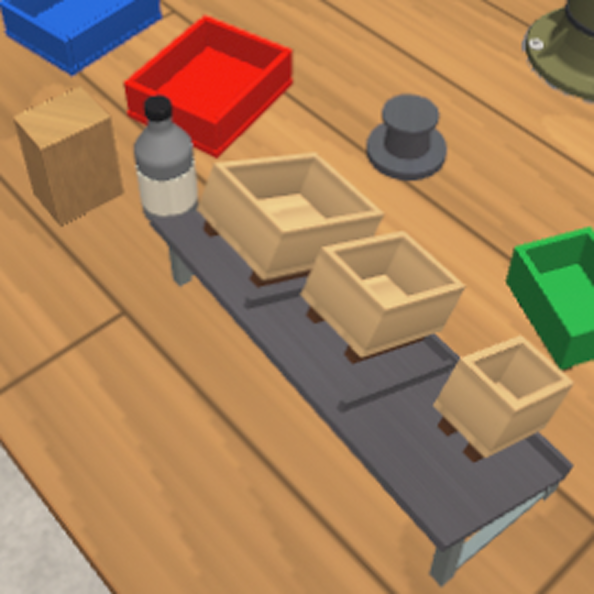

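```bash
cat > h.py <<'E'
import numpy as np, cv2
from scipy.optimize import least_squares
from scipy.spatial.transform import Rotation as R
K=lambda d:np.array([[d["fx"],0,d["cx"]],[0,d["fy"],d["cy"]],[0,0,1.]])
def proj(d,P):
    r=R.from_rotvec(d["rotation"]).inv()
    return cv2.projectPoints(np.atleast_2d(P).astype(float),r.as_rotvec(),-r.apply(d["position"]),K(d),d["D"])[0][:,0]
def ray(d,uv,z):  # pixel -> point on plane z
    n=cv2.undistortPoints(np.array([[uv]],float),K(d),d["D"])[0,0]
    v=R.from_rotvec(d["rotation"]).apply([*n,1]); return d["position"]+v*(z-d["position"][2])/v[2]
c25,s25=np.cos(np.radians(25)),np.sin(np.radians(25))
def deck(rk,s,l,h): # slope coord, lateral, height normal to deck -> world (rk=x,y,yaw)
    p=np.array([s*c25-h*s25,l,0.03+s*s25+h*c25]); return R.from_rotvec([0,0,rk[2]]).apply(p)+[rk[0],rk[1],0]
dim=dict(large=(.15,.12),medium=(.124,.094),small=(.098,.068))
E
cat > fit.py <<'E'
from h import *; from bench import *
T=get_image("top");S=get_image("scene")
ct=lambda p:(np.array(p,float)+.5)/2.5-.5+[150,135]
cs=lambda p:(np.array(p,float)+.5)/2.2-.5+[185,165]
box=dict(large=[(317,101),(442,107),(437,257),(314,250)],medium=[(187,118),(288,124),(283,247),(187,243)],small=[(38,137),(116,142),(110,238),(40,233)])
bay=dict(small=.145,medium=0,large=-.145)
def res(p):
    rk=p[:3];out=[]
    q=[deck(rk,.19,.225,0),deck(rk,.19,-.225,0)]
    out+=[proj(T,q)-ct([(16,27),(468,52)])]
    out+=[proj(S,deck(rk,.19,.225,0))-cs([(440,545)])]
    for i,(n,px) in enumerate(box.items()):
        L,W=dim[n];s,l=p[3+2*i],p[4+2*i]
        q=[deck(rk,s+a*L,l+bay[n]+b*W/2,.08) for a,b in((1,1),(1,-1),(0,-1),(0,1))]
        out+=[proj(T,q)-ct(px)]
    return np.vstack(out).ravel()
r=least_squares(res,[.6,0,0]+[0,0]*3,loss="soft_l1");p=r.x
print("rack",p[:3].round(4),"s,l",p[3:].round(4));print(res(p).reshape(-1,2).round(1).tolist())
for i,n in enumerate(box):
    L,W=dim[n]
    print(n,"back rim mid",deck(p[:3],p[3+2*i]+L-.004,p[4+2*i]+bay[n],.08).round(4))
def rt(p):
    q=R.from_rotvec([0,0,p[2]]).apply([(a*.09,b*.075,.062) for a,b in((1,1),(1,-1),(-1,-1),(-1,1))])+[p[0],p[1],0]
    return np.vstack([proj(T,q)-ct([(587,240),(726,196),(780,360),(634,404)]),proj(S,q)-cs([(217,134),(126,85),(207,16),(293,48)])]).ravel()
r=least_squares(rt,[.5,-.28,.2],loss="soft_l1");print("tote",r.x.round(4));print(rt(r.x).reshape(-1,2).round(1).tolist())
print("bottle cap",ray(T,ct((564,114)),.17),"carton top",[ray(T,ct(c),.13).round(3) for c in((620,5),(691,8),(687,97),(619,92))])
print("flange",ray(T,(325,305),.07))
E
python3 fit.py
```

```text
rack [ 0.5776  0.1535 -0.0722] s,l [-0.0013  0.0017 -0.0003 -0.0072 -0.0009  0.0037]
[[0.1, -0.8], [0.5, -0.0], [0.8, -0.0], [0.2, -0.7], [0.9, -0.1], [-0.7, 0.5], [-0.4, 0.4], [0.2, -0.1], [-0.7, -0.2], [0.2, 0.5], [0.3, -0.2], [-0.0, -0.3], [-2.7, -0.6], [0.5, 0.3], [0.7, 0.7]]
large back rim mid [0.6644 0.0036 0.1637]
medium back rim mid [0.6516 0.141  0.1531]
small back rim mid [0.6387 0.2982 0.1418]
tote [ 0.4898 -0.292   0.2733]
[[-2.2, -2.4], [-1.2, -1.3], [-0.3, 1.3], [0.6, 0.7], [-0.3, -5.1], [-1.2, -1.9], [-0.5, -1.4], [0.9, 0.1]]
bottle cap [ 0.65385652 -0.16884359  0.17      ] carton top [array([ 0.772, -0.231,  0.13 ]), array([ 0.768, -0.3  ,  0.13 ]), array([ 0.679, -0.293,  0.13 ]), array([ 0.685, -0.227,  0.13 ])]
flange [ 0.36538588 -0.04758297  0.07      ]
```

The geometry is consistent: all boxes are at the lip, and the empty red tote is confirmed. The jaws can only point down, so I'll straddle each box's back wall and drag the box a little upslope. A hard squeeze should then bring the wall flush with the pads, levelling the box.

```bash
python3 -m jog '[[30,40,60,0.15],[60,80,80,0.3],[90,120,80,0.45],[120,160,80,0.6],[150,200,80,0.75],[180,240,80,0.9],[210,280,80,1.05],[240,320,80,1.175]]' 1 60
python3 -m jog '[[28,37,0,0],[55,75,0,0],[83,112,0,0],[111,149,0,0],[139,187,0,0],[167,224,0,0],[195,261,0,0],[222,299,0,0]]'
python3 - <<'E'
from bench import *
from h import *
s=get_state(); d=get_image("wrist"); cv2.imwrite("pics/w1.png",d["image"][...,::-1])
print(s["time"],s["position"],s["tool_rot"],s["joint_positions"].round(2)); print({k:v for k,v in d.items() if k!="image"})
E
```

```text
time: 1.2
position: [0.4475, -0.2948, 0.3025]
tool_rot: [2.295, 2.145, -0.0]
ft_force: [1.5, -1.2, -0.1]
grip_width: 1.0
time: 2.2
position: [0.6696, 0.0035, 0.3023]
tool_rot: [2.301, 2.139, -0.001]
ft_force: [-0.2, -0.3, -0.2]
grip_width: 1.0
2.2 [0.6695731  0.00349678 0.30225049] [ 2.30078277e+00  2.13908517e+00 -6.63638859e-04] [ 0.41  0.41 -0.65  1.25  0.24  1.56 -0.27]
{'fx': 398.09749874713066, 'fy': 398.09749874713066, 'cx': 319.00649468797053, 'cy': 243.3412506978706, 'D': array([-0.05584378,  0.        ,  0.        ,  0.        ,  0.        ]), 'tool_from_camera': array([[-1.36901036e-04, -9.70450337e-01, -2.41300900e-01,
         6.52903323e-02],
       [ 9.99999375e-01,  1.34853646e-04, -1.10969216e-03,
         6.76015750e-04],
       [ 1.10944144e-03, -2.41300901e-01,  9.70449712e-01,
        -1.61195432e-01],
       [ 0.00000000e+00,  0.00000000e+00,  0.00000000e+00,
         1.00000000e+00]])}
```

View pics/w1.png

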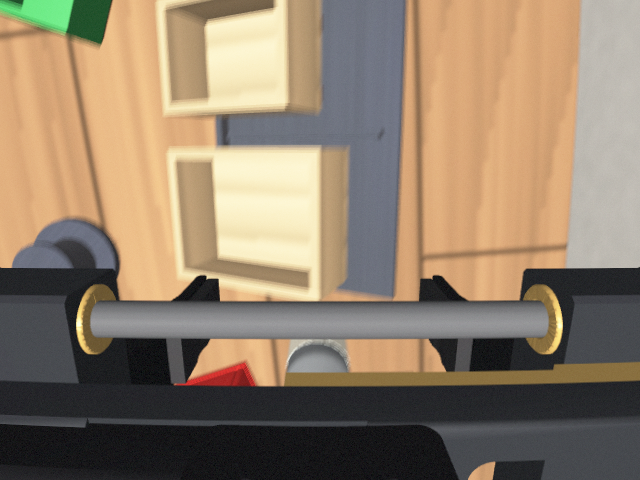

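```bash
cat >> h.py <<'E'
def wcam(d,s):
    T=np.eye(4);T[:3,:3]=R.from_rotvec(s["tool_rot"]).as_matrix();T[:3,3]=s["position"]
    M=T@d["tool_from_camera"];d=dict(d);d["position"]=M[:3,3];d["rotation"]=R.from_matrix(M[:3,:3]).as_rotvec();return d
RK=np.array([.5776,.1535,-.0722]); SL=dict(large=(-.0013,.0017-.145),medium=(-.0003,-.0072),small=(-.0009,.0037+.145))
def rim(n):
    L,W=dim[n];s,l=SL[n];return np.array([deck(RK,s+a*L,l+b*W/2,.08) for a,b in((1,1),(1,-1),(0,-1),(0,1))])
E
python3 - <<'E'
from bench import *
from h import *
s=get_state();d=wcam(get_image("wrist"),s)
for n in("large","medium"):print(n,proj(d,rim(n)).round())
E
```

```text
large [[315. 165.]
 [315. 317.]
 [175. 288.]
 [165. 162.]]
medium [[284. -12.]
 [285. 125.]
 [163. 128.]
 [156.  14.]]
```

```bash
python3 - <<'E'
from bench import *
from h import *
s=get_state();d=wcam(get_image("wrist"),s);S=get_image("scene")
print(proj(d,[(.3654,-.0476,.07)]))
q=R.from_rotvec([0,0,.2733]).apply([(a*.09,b*.075,.062) for a,b in((1,1),(1,-1),(-1,-1),(-1,1))])+[.4898,-.292,0]
print(proj(d,q).round())
for n in dim: print(n,((proj(S,rim(n))+.5-[185,165]+.5)*2.2-.5).round().tolist())
print(get_state()["position"])
im=S["image"][160:340,230:410]; cv2.imwrite("pics/s2.png",cv2.resize(im[...,::-1],None,fx=3.3,fy=3.3,interpolation=cv2.INTER_CUBIC))
for n in dim: print(n,((proj(S,rim(n))-[230,160]+.5)*3.3-.5).round().tolist())
E
```

```text
[[ 40.28956607 284.33853759]]
[[232. 394.]
 [279. 491.]
 [152. 524.]
 [ 97. 433.]]
large [[283.0, 232.0], [214.0, 163.0], [316.0, 153.0], [385.0, 214.0]]
medium [[384.0, 309.0], [320.0, 247.0], [402.0, 230.0], [465.0, 286.0]]
small [[514.0, 410.0], [458.0, 357.0], [519.0, 334.0], [573.0, 382.0]]
[0.66875121 0.00394641 0.30181201]
large [[275.0, 363.0], [171.0, 260.0], [324.0, 244.0], [427.0, 336.0]]
medium [[426.0, 478.0], [330.0, 385.0], [453.0, 361.0], [547.0, 444.0]]
small [[621.0, 630.0], [538.0, 551.0], [629.0, 517.0], [709.0, 588.0]]
```

View pics/s2.png

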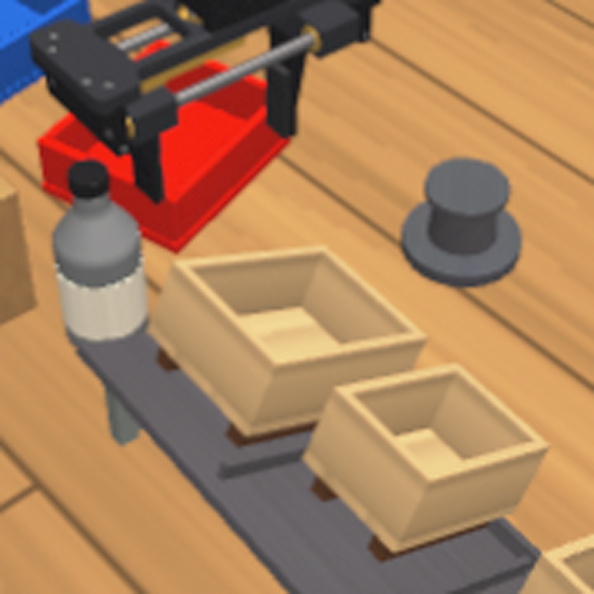

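```bash
python3 - <<'E'
from bench import *
from h import *
s=get_state();w=get_image("wrist");S=get_image("scene");a=cv2.imread("pics/w1.png");b=w["image"][...,::-1].copy()
cv2.imwrite("pics/w2.png",b)
t=a[100:250,150:360];m=cv2.matchTemplate(b[:270],t,cv2.TM_CCOEFF_NORMED);print(cv2.minMaxLoc(m)[1::2],"was (150,100)")
Rm=R.from_rotvec(s["tool_rot"]).as_matrix();print(Rm.round(3))
tips=[s["position"]+Rm[:,1]*y for y in(-.0435,-.058,.0435,.058)]
print("tips in s2 crop",((proj(S,tips)-[230,160]+.5)*3.3-.5).round())
E
```

```text
(0.9721223711967468, (149, 105)) was (150,100)
[[ 0.07   0.998 -0.001]
 [ 0.998 -0.07   0.   ]
 [ 0.    -0.001 -1.   ]]
tips in s2 crop [[271. 126.]
 [290. 117.]
 [153. 183.]
 [132. 193.]]
```

```bash
python3 -m jog '[[0,0,-30,0],[0,0,-60,0],[0,0,-90,0],[0,0,-115,0],[0,0,-135,0],[0,0,-150,0],[0,0,-160,0],[0,0,-160,0]]' -0.2 60
python3 - <<'E'
from bench import *
from h import *
s=get_state();print(s["position"])
w=get_image("wrist")["image"][80:400,100:500];S=get_image("scene")["image"][170:300,230:390]
a=cv2.resize(w,(400,320));b=cv2.resize(S,(400,320),interpolation=cv2.INTER_CUBIC)
cv2.imwrite("pics/p3.png",np.hstack([a,b])[...,::-1])
E
```

```text
time: 3.5
position: [0.6686, 0.0027, 0.1421]
tool_rot: [-2.3, -2.14, 0.001]
ft_force: [-0.2, -0.9, -0.3]
grip_width: 0.4
[0.66856863 0.00265923 0.14214372]
```

View pics/p3.png

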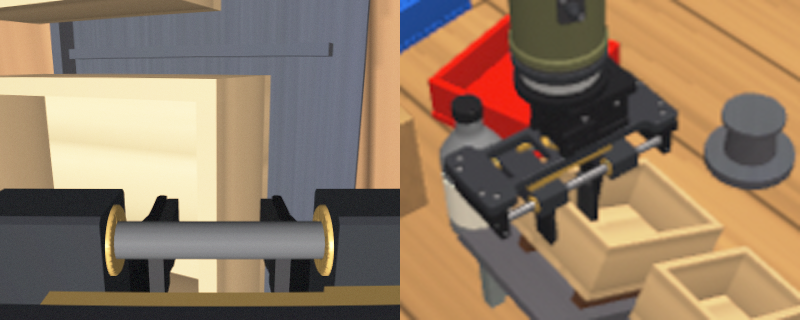

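```bash
python3 -m jog '[[6,0,2,0],[12,-1,5,0],[18,-1,8,0],[24,-2,10,0],[30,-2,13,0],[36,-3,16,0],[40,-3,18,0],[40,-3,18,0]]' -0.2 60
python3 -m jog '[[0,0,0,0],[0,0,0,0],[0,0,0,0],[0,0,2,0],[0,0,5,0],[0,0,10,0],[0,0,15,0],[0,0,20,0]]' -1 60
python3 - <<'E'
from bench import *
from h import *
s=get_state();print(s["position"])
w=get_image("wrist")["image"][80:400,100:500];S=get_image("scene")["image"][170:300,230:390]
a=cv2.resize(w,(400,320));b=cv2.resize(S,(400,320),interpolation=cv2.INTER_CUBIC)
cv2.imwrite("pics/p4.png",np.hstack([a,b])[...,::-1])
E
```

```text
time: 4.6
position: [0.7091, -0.0004, 0.1607]
tool_rot: [2.3, 2.14, 0.0]
ft_force: [-2.5, 0.6, -1.1]
grip_width: 0.399
time: 5.6
position: [0.709, -0.0002, 0.181]
tool_rot: [2.3, 2.14, 0.001]
ft_force: [0.1, 0.1, -3.4]
grip_width: 0.088
[ 7.08970529e-01 -2.13225883e-04  1.81037219e-01]
```

View pics/p4.png

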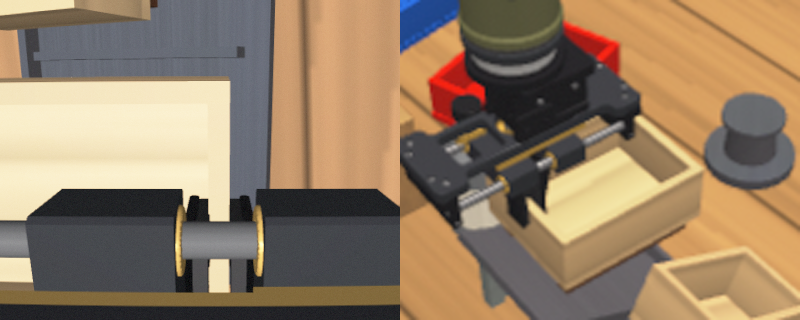

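```bash
python3 -m jog '[[0,0,40,0],[0,0,80,0],[0,0,120,0],[-20,-20,120,-0.17],[-40,-40,120,-0.34],[-60,-60,120,-0.51],[-80,-80,120,-0.68],[-100,-100,120,-0.85]]'
python3 -m jog '[[-22,-25,0,-0.175],[-45,-50,0,-0.35],[-67,-75,0,-0.525],[-90,-100,0,-0.7],[-112,-126,0,-0.875],[-135,-152,0,-1.05],[-160,-180,0,-1.225],[-188,-211,0,-1.4]]'
python3 -m jog '[[0,0,0,-0.175],[0,0,0,-0.35],[0,0,0,-0.5],[0,0,0,-0.547],[0,0,0,-0.547],[0,0,0,-0.547],[0,0,0,-0.547],[0,0,0,-0.547]]'
python3 - <<'E'
from bench import *
from h import *
s=get_state();print(s["position"],s["joint_positions"].round(2));Rm=R.from_rotvec(s["tool_rot"]).as_matrix();print(np.arctan2(Rm[1,1],Rm[0,1]))
t=get_image("top")["image"][165:315,335:485];S=get_image("scene")["image"][120:270,180:330]
cv2.imwrite("pics/p5.png",np.hstack([cv2.resize(i,(400,400),interpolation=cv2.INTER_CUBIC) for i in(t,S)])[...,::-1])
E
```

```text
time: 6.7
position: [0.6079, -0.1008, 0.3006]
tool_rot: [2.98, 0.993, -0.0]
ft_force: [-0.6, 0.3, -3.3]
grip_width: 0.091
time: 7.7
position: [0.42, -0.3114, 0.3006]
tool_rot: [2.92, -1.159, -0.0]
ft_force: [0.4, 0.4, -2.7]
grip_width: 0.083
time: 8.7
position: [0.4208, -0.3112, 0.3006]
tool_rot: [2.503, -1.899, -0.0]
ft_force: [0.0, -1.0, -3.5]
grip_width: 0.086
[ 0.42076318 -0.31121629  0.30056143] [ 0.78  0.03 -0.2   1.63  0.01  1.48 -2.29]
-2.8686735451842456
```

View pics/p5.png

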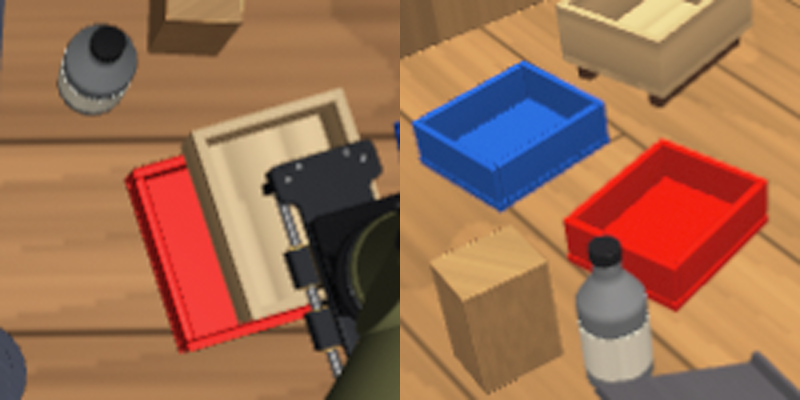

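```bash
cat > fit2.py <<'E'
from h import *; from bench import *
T=get_image("top");S=get_image("scene");s=get_state()
ct=lambda p:(np.array(p,float)+.5)/2.5-.5+[150,135]
f=8/3
c5=lambda p,o:(np.array(p,float)+.5)/f-.5+o
cor=lambda L,W,z,p:R.from_rotvec([0,0,p[2]]).apply([(a*L/2,b*W/2,z) for a,b in((1,1),(1,-1),(-1,-1),(-1,1))])+[p[0],p[1],0]
def rt(p,which="TS"):
    q=cor(.18,.15,.062,p);b=cor(.18,.15,0,p);o=[]
    if "T" in which:o+=[proj(T,q[1:])-ct([(726,196),(780,360),(634,404)])]
    if "S" in which:o+=[proj(S,q)-c5([(276,267),(165,218),(263,141),(367,181)],[180,120]),proj(S,b[[0,1,3]])-c5([(276,309),(168,256),(366,224)],[180,120])]
    return np.vstack(o).ravel()
for w in("T","S","TS"):
    r=least_squares(rt,[.49,-.29,.27],args=(w,),loss="soft_l1");print("tote",w,r.x.round(4),rt(r.x,w).round(1))
Rm=R.from_rotvec(s["tool_rot"]).as_matrix()
def rb(p):
    q=cor(.15,.12,.3226,p);return (proj(T,q[:2])-c5([(184,133),(345,90)],[335,165])).ravel()
r=least_squares(rb,[.49,-.29,.27]);print("box",r.x.round(4),rb(r.x).round(1));print("nominal",s["position"]+.071*-Rm[:,1]); print(proj(T,cor(.15,.12,.3226,r.x)[3:])*f-np.array([335,165])*f)
E
python3 fit2.py
```

```text
tote T [ 0.4908 -0.2932  0.2583] [-0.2 -1.4 -0.2  1.4  0.4 -0. ]
tote S [ 0.4904 -0.2939  0.2654] [-1.   0.5 -1.3 -0.4 -0.2 -2.2  1.1 -0.9  0.2  1.1  0.1  1.6  1.4 -1. ]
tote TS [ 0.4906 -0.2933  0.2617] [-0.3 -1.4 -0.1  1.4  0.6  0.1 -1.1  0.7 -1.3 -0.3 -0.  -2.1  1.1 -0.7
  0.1  1.2  0.1  1.6  1.4 -0.8]
box [ 0.4868 -0.2876  0.2483] [ 1.8 -0.5 -1.8  0.5]
nominal [ 0.4891457  -0.29212175  0.30053147]
[[244.06342158 321.6152682 ]]
```

```bash
python3 -m jog '[[1,-1,-30,-0.01],[1.5,-1.4,-60,-0.01],[1.5,-1.4,-90,-0.01],[1.5,-1.4,-120,-0.01],[1.5,-1.4,-145,-0.01],[1.5,-1.4,-160,-0.01],[1.5,-1.4,-168,-0.01],[1.5,-1.4,-170,-0.01]]'
python3 -m jog '[[0,0,-3,0],[0,0,-6,0],[0,0,-9,0],[0,0,-12,0],[0,0,-15,0],[0,0,-18,0],[0,0,-18,0],[0,0,-18,0]]'
python3 - <<'E'
from bench import *
from h import *
s=get_state();print(s["position"],s["ft_force"],s["torque"])
t=get_image("top")["image"][165:315,335:485];S=get_image("scene")["image"][120:270,180:330]
cv2.imwrite("pics/p6.png",np.hstack([cv2.resize(i,(400,400),interpolation=cv2.INTER_CUBIC) for i in(t,S)])[...,::-1])
E
```

```text
time: 9.9
position: [0.4225, -0.3128, 0.1307]
tool_rot: [-2.493, 1.911, -0.0]
ft_force: [-0.4, -0.9, -2.6]
grip_width: 0.085
time: 10.9
position: [0.4224, -0.3127, 0.1127]
tool_rot: [2.493, -1.912, 0.0]
ft_force: [-0.5, -0.3, -3.7]
grip_width: 0.084
[ 0.42236785 -0.31270323  0.1126673 ] [-0.53567941 -0.28226093 -3.72379281] [ 0.0592226   0.24788006 -0.01225279]
```

```bash
python3 -m jog '[[0,0,-3,0],[0,0,-6,0],[0,0,-9,0],[0,0,-12,0],[0,0,-15,0],[0,0,-18,0],[0,0,-21,0],[0,0,-24,0]]'
python3 -m jog '[[0,0,-2,0],[0,0,-4,0],[0,0,-6,0],[0,0,-8,0],[0,0,-10,0],[0,0,-12,0],[0,0,-14,0],[0,0,-14,0]]'
```

```text
time: 12.0
position: [0.4223, -0.3127, 0.0884]
tool_rot: [2.493, -1.911, 0.0]
ft_force: [1.1, -0.3, -3.7]
grip_width: 0.086
time: 13.0
position: [0.4222, -0.3126, 0.0743]
tool_rot: [2.493, -1.911, -0.001]
ft_force: [0.1, -0.5, -2.9]
grip_width: 0.087
```

```bash
python3 -m jog '[[0,0,-1,0],[0,0,-2,0],[0,0,-3,0],[0,0,-4,0],[0,0,-5,0],[0,0,-6,0],[0,0,-7,0],[0,0,-7,0]]'
```

```text
time: 14.0
position: [0.4222, -0.3131, 0.0715]
tool_rot: [2.492, -1.912, 0.0]
ft_force: [-10.5, 5.3, 24.1]
grip_width: 0.086
```

```bash
python3 -m jog '[[0,0,3,0],[0,0,4,0],[0,0,4,0],[0,0,4,0],[0,0,4,0],[0,0,4,0],[0,0,14,0],[0,0,34,0]]' -0.3 60
python3 -m jog '[[0,0,40,0],[0,0,80,0],[0,0,120,0],[0,0,160,0],[0,0,200,0],[30,40,200,0.175],[60,80,200,0.35],[90,120,200,0.525]]' 
python3 - <<'E'
from bench import *
from h import *
s=get_state();print(s["position"],s["ft_force"])
t=get_image("top")["image"][165:315,335:485];S=get_image("scene")["image"][120:270,180:330]
cv2.imwrite("pics/p6.png",np.hstack([cv2.resize(i,(400,400),interpolation=cv2.INTER_CUBIC) for i in(t,S)])[...,::-1])
E
```

```text
time: 15.0
position: [0.4218, -0.3123, 0.1017]
tool_rot: [-2.493, 1.911, 0.003]
ft_force: [-0.0, 0.3, -0.7]
grip_width: 0.351
time: 16.0
position: [0.5131, -0.1915, 0.3027]
tool_rot: [2.907, -1.191, 0.002]
ft_force: [0.5, -0.6, 0.1]
grip_width: 0.35
[ 0.51308257 -0.19146932  0.30268988] [ 0.47308638 -0.58481565  0.14179083]
```

View pics/p6.png

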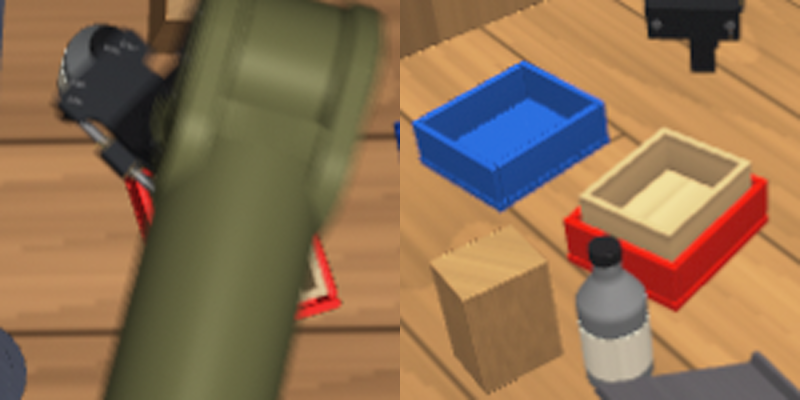

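```bash
cat > fit3.py <<'E'
from h import *; from bench import *
S=get_image("scene");f=8/3
cor=lambda L,W,z,p:R.from_rotvec([0,0,p[2]]).apply([(a*L/2,b*W/2,z) for a,b in((1,1),(1,-1),(-1,-1),(-1,1))])+[p[0],p[1],0]
px=(np.array([(180,203),(264,128),(351,162)],float)+.5)/f-.5+[180,120]
g=lambda p:(proj(S,cor(.15,.12,.09,p)[1:])-px).ravel()
r=least_squares(g,[.49,-.29,.26]);print(r.x.round(4),g(r.x).round(1))
E
python3 fit3.py
python3 -m jog '[[10,23,0,0.175],[20,46,0,0.35],[30,69,0,0.525],[40,92,0,0.7],[50,115,0,0.875],[60,138,0,1.05],[70,161,0,1.225],[80,185,0,1.4]]' 
python3 -m jog '[[13,30,0,0.175],[26,60,0,0.35],[39,90,0,0.525],[52,120,0,0.7],[63.5,147,0,0.88],[63.5,147,0,0.88],[63.5,147,-40,0.88],[63.5,147,-80,0.88]]' -0.2
python3 -c "
from bench import *;from h import *
s=get_state();Rm=R.from_rotvec(s['tool_rot']).as_matrix();print(s['position'],np.arctan2(Rm[1,1],Rm[0,1]))
w=get_image('wrist')['image'];cv2.imwrite('pics/w7.png',w[...,::-1])"
```

```text
[ 0.4935 -0.2864  0.3056] [ 0.3 -0.9 -0.7  0.6  0.4  0.3]
time: 17.15
position: [0.5924, -0.0089, 0.3021]
tool_rot: [2.991, 0.957, -0.0]
ft_force: [0.4, -0.0, 0.3]
grip_width: 0.351
time: 18.15
position: [0.6564, 0.1365, 0.2214]
tool_rot: [2.306, 2.129, -0.0]
ft_force: [0.9, 0.1, -0.4]
grip_width: 0.399
[0.65639283 0.13651073 0.2213605 ] -0.07978545666737918
```

```bash
cat > sil.py <<'E'
from h import *; from bench import *
from scipy.optimize import minimize
U=6
def red(im):
    h=cv2.cvtColor(im,cv2.COLOR_RGB2HSV);return (((h[...,0]<6)|(h[...,0]>174))&(h[...,1]>150)).astype(np.uint8)
def hull(d,L,W,z0,z1,p,sh,off):
    q=[(a*L/2,b*W/2,z) for a in(1,-1) for b in(1,-1) for z in(z0,z1)]
    uv=proj(d,R.from_rotvec([0,0,p[2]]).apply(q)+[p[0],p[1],0])
    m=np.zeros(sh,np.uint8);h=cv2.convexHull((((uv-off+.5)*U-.5)*16).round().astype(np.int32));cv2.fillConvexPoly(m,h,1,shift=4);return m
def fit(d,mask,off,L,W,z0,z1,p0):
    M=cv2.resize(mask.astype(np.float32),None,fx=U,fy=U,interpolation=cv2.INTER_LINEAR)>.5
    c=lambda p:float((hull(d,L,W,z0,z1,np.array([p0[0]+p[0]/1e3,p0[1]+p[1]/1e3,p0[2]+p[2]/1e2]),M.shape,off)!=M).sum())/M.sum()
    r=minimize(c,[0,0,0],method="Nelder-Mead",options=dict(initial_simplex=[[0,0,0],[6,0,0],[0,6,0],[0,0,5]]))
    return (p0+r.x/[1e3,1e3,1e2]).round(4),round(r.fun,4)
def measure(d,inner,p0=(.4907,-.2935,.262)):
    c=proj(d,[(*p0[:2],.06)])[0].astype(int);o=c-50
    m=red(d["image"][o[1]:o[1]+100,o[0]:o[0]+100])
    n,l,st,_=cv2.connectedComponentsWithStats(m);m=(l==1+st[1:,4].argmax()).astype(np.uint8)
    cs,_=cv2.findContours(m,cv2.RETR_EXTERNAL,cv2.CHAIN_APPROX_NONE);full=cv2.drawContours(np.zeros_like(m),cs,-1,1,-1)
    p0=np.array(p0);t=fit(d,full,o,.18,.15,0,.062,p0)
    hole=cv2.morphologyEx(full&(1-m),cv2.MORPH_OPEN,np.ones((3,3)))
    return t,fit(d,hole,o,*inner,p0)
E
python3 - <<'E'
from sil import *
for n in("top","scene"):
    d=get_image(n)
    for z0 in(.04,.062):print(n,z0,measure(d,(.15,.12,z0,.09)))
E
```

```text
top 0.04 ((array([ 0.4907, -0.296 ,  0.275 ]), np.float64(0.018)), (array([ 0.4915, -0.2949,  0.2708]), np.float64(0.0159)))
top 0.062 ((array([ 0.4907, -0.296 ,  0.275 ]), np.float64(0.018)), (array([ 0.4909, -0.293 ,  0.2666]), np.float64(0.0392)))
scene 0.04 ((array([ 0.4908, -0.2947,  0.2933]), np.float64(2.3231)), (array([ 0.4907, -0.2935,  0.262 ]), np.float64(inf)))
scene 0.062 ((array([ 0.4908, -0.2947,  0.2933]), np.float64(2.3231)), (array([ 0.4907, -0.2935,  0.262 ]), np.float64(inf)))sil.py:12: RuntimeWarning: divide by zero encountered in divide
  c=lambda p:float((hull(d,L,W,z0,z1,np.array([p0[0]+p[0]/1e3,p0[1]+p[1]/1e3,p0[2]+p[2]/1e2]),M.shape,off)!=M).sum())/M.sum()
  np.max(np.abs(fsim[0] - fsim[1:])) <= fatol):
```

```bash
python3 -m jog '[[0,3,-15,0.008],[0,3,-30,0.008],[0,3,-45,0.008],[0,3,-60,0.008],[0,3,-75,0.008],[0,3,-85,0.008],[0,3,-89,0.008],[0,3,-89,0.008]]' -0.2 60
python3 -m jog '[[6,0,2,0],[12,-1,5,0],[18,-1,8,0],[24,-2,10,0],[30,-2,13,0],[36,-3,16,0],[40,-3,18,0],[40,-3,18,0]]' -0.2 60
python3 -m jog '[[0,0,0,0],[0,0,0,0],[0,0,0,0],[0,0,2,0],[0,0,5,0],[0,0,10,0],[0,0,15,0],[0,0,20,0]]' -1 60
python3 - <<'E'
from bench import *
from h import *
s=get_state();print(s["position"])
w=get_image("wrist")["image"][80:400,100:500];S=get_image("scene")["image"][190:320,260:420]
a=cv2.resize(w,(400,320));b=cv2.resize(S,(400,320),interpolation=cv2.INTER_CUBIC)
cv2.imwrite("pics/p8.png",np.hstack([a,b])[...,::-1])
E
```

```text
time: 19.3
position: [0.6559, 0.1424, 0.1326]
tool_rot: [2.294, 2.147, 0.0]
ft_force: [0.3, -0.1, 0.4]
grip_width: 0.401
time: 20.3
position: [0.6962, 0.1393, 0.1509]
tool_rot: [2.294, 2.147, 0.001]
ft_force: [-1.8, -0.0, 0.2]
grip_width: 0.406
time: 21.3
position: [0.696, 0.1393, 0.1711]
tool_rot: [2.293, 2.147, 0.001]
ft_force: [0.0, -0.1, -2.3]
grip_width: 0.08
[0.69599282 0.1393477  0.17106496]
```

```bash
python3 - <<'E'
from h import *
for n in("p4","p8"):
    a=cv2.imread(f"pics/{n}.png")[:,:400].astype(int)
    for u in(205,218,226): print(n,u,80,a[20:190:3,u].sum(1).tolist())
E
```

```text
p4 205 80 [317, 319, 316, 320, 323, 322, 322, 327, 326, 323, 333, 332, 330, 321, 323, 313, 323, 317, 321, 347, 351, 678, 673, 677, 671, 670, 675, 676, 694, 697, 699, 697, 695, 692, 691, 690, 694, 697, 690, 689, 679, 677, 672, 673, 659, 652, 656, 662, 685, 696, 695, 700, 701, 695, 686, 686, 686]
p4 218 80 [342, 342, 336, 340, 341, 332, 338, 327, 334, 326, 333, 324, 325, 326, 323, 328, 323, 326, 325, 345, 358, 674, 678, 676, 672, 674, 675, 678, 676, 672, 674, 674, 676, 672, 669, 673, 676, 672, 673, 671, 672, 669, 671, 671, 672, 669, 672, 670, 673, 670, 667, 666, 668, 670, 667, 670, 669]
p4 226 80 [341, 337, 338, 342, 344, 342, 351, 343, 336, 329, 334, 325, 336, 342, 345, 343, 338, 342, 342, 349, 354, 671, 672, 675, 672, 675, 676, 675, 672, 673, 676, 680, 672, 674, 669, 674, 673, 671, 672, 666, 669, 668, 669, 671, 670, 666, 665, 674, 669, 672, 671, 663, 670, 664, 668, 669, 670]
p8 205 80 [330, 332, 335, 330, 332, 349, 345, 348, 346, 315, 336, 340, 339, 340, 344, 343, 337, 339, 343, 339, 342, 341, 344, 350, 341, 348, 345, 353, 353, 375, 392, 372, 646, 690, 691, 692, 693, 691, 693, 635, 625, 619, 616, 607, 603, 623, 638, 653, 667, 665, 667, 664, 657, 656, 651, 645, 650]
p8 218 80 [344, 347, 347, 343, 344, 350, 351, 345, 334, 347, 348, 352, 344, 349, 356, 350, 359, 347, 345, 352, 342, 342, 346, 348, 354, 357, 358, 354, 351, 383, 384, 377, 692, 692, 692, 694, 693, 690, 690, 685, 691, 690, 690, 693, 686, 687, 694, 688, 689, 689, 686, 682, 685, 686, 682, 684, 687]
p8 226 80 [345, 337, 343, 332, 342, 349, 354, 351, 319, 345, 338, 343, 345, 345, 346, 343, 346, 341, 342, 348, 352, 347, 348, 351, 345, 352, 357, 356, 350, 356, 385, 377, 689, 691, 693, 685, 693, 692, 695, 685, 688, 691, 686, 689, 688, 690, 688, 687, 689, 688, 685, 685, 690, 685, 689, 688, 685]
```

```bash
python3 -m jog '[[0,0,45,0],[0,0,90,0],[0,0,130,0],[-20,-34,130,-0.175],[-40,-68,130,-0.35],[-60,-102,130,-0.525],[-80,-136,130,-0.7],[-100,-170,130,-0.875]]'
python3 -m jog '[[-20,-34,0,-0.175],[-40,-68,0,-0.35],[-60,-102,0,-0.525],[-80,-138,0,-0.7],[-100,-173,0,-0.875],[-120,-208,0,-1.05],[-140,-243,0,-1.225],[-160.8,-278.3,0,-1.4]]'
python3 -m jog '[[0,0,0,-0.175],[0,0,0,-0.35],[0,0,0,-0.5],[0,0,-30,-0.53],[0,0,-60,-0.53],[0,0,-90,-0.53],[0,0,-110,-0.53],[0,0,-110,-0.53]]'
python3 -c "
from bench import *;from h import *
s=get_state();Rm=R.from_rotvec(s['tool_rot']).as_matrix();print(s['position'],np.arctan2(Rm[1,1],Rm[0,1]),s['ft_force'])"
```

```text
time: 22.4
position: [0.5949, -0.0317, 0.3006]
tool_rot: [2.989, 0.965, 0.0]
ft_force: [0.8, -0.0, -2.0]
grip_width: 0.082
time: 23.4
position: [0.4342, -0.3096, 0.3007]
tool_rot: [2.908, -1.187, 0.0]
ft_force: [-0.0, 0.0, -2.6]
grip_width: 0.08
time: 24.4
position: [0.4338, -0.3079, 0.1889]
tool_rot: [2.501, -1.901, -0.007]
ft_force: [-0.4, -0.3, -2.4]
grip_width: 0.082
[ 0.43379893 -0.30791587  0.18886729] -2.8704823790562406 [-0.35043857 -0.29523514 -2.40002109]
```

```bash
python3 -m jog '[[1,0,-15,0],[1,0,-30,0],[1,0,-35,0],[1,0,-40,0],[1,0,-44,0],[1,0,-48,0],[1,0,-52,0],[1,0,-52,0]]'
python3 -c "
from bench import *
s=get_state();print(s['position'],s['ft_force'],s['torque'])"
```

```text
time: 25.4
position: [0.4358, -0.3088, 0.1383]
tool_rot: [2.501, -1.901, -0.001]
ft_force: [0.1, 0.1, -1.6]
grip_width: 0.076
[ 0.43577377 -0.3088363   0.13825035] [ 0.11283015  0.13140026 -1.57821172] [ 0.13557544  0.08526091 -0.01091573]
```

```bash
python3 -m jog '[[0,0,-4,0],[0,0,-8,0],[0,0,-12,0],[0,0,-16,0],[0,0,-20,0],[0,0,-24,0],[0,0,-28,0],[0,0,-32,0]]'
python3 -m jog '[[0,0,-1,0],[0,0,-2,0],[0,0,-3,0],[0,0,-4,0],[0,0,-5,0],[0,0,-6,0],[0,0,-7,0],[0,0,-7,0]]'
```

```text
time: 26.4
position: [0.4371, -0.3091, 0.1098]
tool_rot: [-2.501, 1.901, -0.003]
ft_force: [-7.5, 7.7, 30.7]
grip_width: 0.082
time: 27.4
position: [0.4389, -0.3088, 0.1096]
tool_rot: [-2.501, 1.9, -0.009]
ft_force: [-14.5, 12.9, 50.7]
grip_width: 0.084
```

```bash
python3 -m jog '[[0,0,4,0],[0,0,8,0],[0,0,10,0],[0,0,10,0],[0,0,10,0],[0,0,10,0],[0,0,10,0],[0,0,10,0]]'
python3 - <<'E'
from bench import *
from h import *
s=get_state();print(s["position"],s["ft_force"],s["torque"])
w=get_image("wrist")["image"][80:380,100:500];S=get_image("scene")["image"][140:260,220:380]
t=get_image("top")["image"][180:300,360:520]
f=lambda i:cv2.resize(i,(400,300),interpolation=cv2.INTER_CUBIC)
o=cv2.imread("pics/p8.png")[:300,:400,::-1]
cv2.imwrite("pics/p9.png",np.vstack([np.hstack([f(w),f(S)]),np.hstack([f(t),o])])[...,::-1])
E
```

```text
time: 28.4
position: [0.4362, -0.3092, 0.1099]
tool_rot: [2.501, -1.902, 0.001]
ft_force: [-0.5, 1.0, 5.8]
grip_width: 0.082
[ 0.43619613 -0.30923657  0.10990117] [-0.4918356   1.01378035  5.8441606 ] [ 0.28673541  0.1989073  -0.02077425]
```

View pics/p9.png

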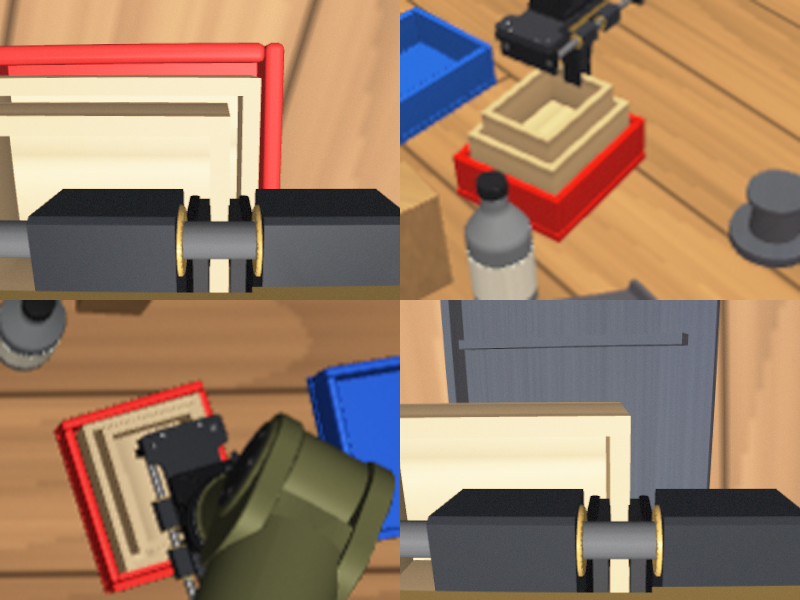

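```bash
python3 - <<'E'
from bench import *
from h import *
S=get_image("scene");s=get_state();Rm=R.from_rotvec(s["tool_rot"]).as_matrix()
e=-Rm[:,1];n=np.array([-e[1],e[0],0])
cor=lambda L,W,z,C:[(C+a*e*L/2+b*n*W/2)*[1,1,0]+[0,0,z] for a,b in((1,1),(1,-1),(-1,-1),(-1,1))]
cv=lambda q:((proj(S,q)-[220,140]+.5)*2.5-.5+[400,0]).round().tolist()
print("large",cv(cor(.15,.12,.09,np.array([.4915,-.2949,0]))))
C=s["position"]+.058*e-.0015*n;print("C",C)
for z in(.118,.128):print(z,cv(cor(.124,.094,z,C)))
im=S["image"][150:225,240:320];cv2.imwrite("pics/p10.png",cv2.resize(im,None,fx=7.5,fy=7.5,interpolation=cv2.INTER_CUBIC)[...,::-1])
# tan/dark profile below near rim corner
for du in(-4,4):
  c=proj(S,[cor(.124,.094,.118,C)[0]])[0].round().astype(int);print(c+[du,0],S["image"][c[1]-12:c[1]+26,c[0]+du].astype(int).sum(1).tolist())
E
```

```text
large [[551.0, 170.0], [466.0, 132.0], [545.0, 68.0], [628.0, 100.0]]
C [ 0.49247302 -0.29522172  0.10992607]
0.118 [[546.0, 139.0], [479.0, 111.0], [545.0, 57.0], [611.0, 83.0]]
0.128 [[546.0, 132.0], [478.0, 103.0], [545.0, 50.0], [611.0, 76.0]]
[274 195] [353, 398, 525, 606, 619, 611, 604, 594, 588, 594, 598, 535, 407, 352, 371, 384, 388, 383, 378, 393, 531, 588, 533, 402, 352, 372, 383, 387, 383, 377, 371, 353, 336, 297, 271, 221, 206, 205]
[282 195] [601, 593, 600, 615, 626, 628, 623, 613, 600, 596, 556, 434, 362, 376, 390, 401, 401, 398, 392, 387, 449, 544, 587, 565, 477, 385, 371, 388, 398, 401, 399, 396, 388, 384, 379, 344, 296, 290]
```

The scene profile shows about 7.5 px of medium wall exposed against 10 px for large, and the rim is at about z 0.118. So the medium is fully down and was simply gripped shallow. I'll release it and measure from above.

```bash
python3 -m jog '[[0,0,0,0],[0,0,0,0],[0,0,0,0],[0,0,0,0],[0,0,0,0],[0,0,5,0],[0,0,15,0],[0,0,35,0]]' -0.3 60
python3 -m jog '[[0,0,40,0],[0,0,80,0],[0,0,120,0],[0,0,155,0],[20,40,155,0.175],[40,80,155,0.35],[60,120,155,0.525],[80,160,155,0.7]]'
python3 -m jog '[[13,35,0,0.175],[26,70,0,0.35],[39,105,0,0.525],[52,140,0,0.7],[65,175,0,0.875],[78,210,0,1.05],[91,245,0,1.225],[104,280,0,1.4]]'
python3 - <<'E'
from sil import *
s=get_state();Rm=R.from_rotvec(s['tool_rot']).as_matrix();print(s['position'],np.arctan2(Rm[1,1],Rm[0,1]),s["ft_force"])
T=get_image("top");S=get_image("scene");cv2.imwrite("pics/t11.png",T["image"][...,::-1])
print(measure(T,(.15,.12,.04,.09)))
# medium: edges by gradient fit of its rim in top, z=.118 vs higher
def score(d,L,W,z,p):
    g=cv2.GaussianBlur(cv2.cvtColor(d["image"],cv2.COLOR_RGB2GRAY),(0,0),.7).astype(np.float32)
    gm=np.hypot(cv2.Sobel(g,5,1,0),cv2.Sobel(g,5,0,1));t=np.linspace(-.95,.95,40)
    P=np.array([q for k in t for q in((L/2,k*W/2),(-L/2,k*W/2),(k*L/2,W/2),(k*L/2,-W/2))])
    uv=proj(d,R.from_rotvec([0,0,p[2]]).apply(np.c_[P,np.full(len(P),z)])+[p[0],p[1],0]).astype(np.float32)
    return cv2.remap(gm,uv[:,None,0],uv[:,None,1],cv2.INTER_LINEAR).mean()
for L,W,zz,nm in((.15,.12,(.08,.085,.09,.095,.1),"large"),(.124,.094,(.108,.113,.118,.123,.128,.133),"medium")):
  for z in zz:
    f=lambda q:-sum(score(d,L,W,z,np.array([.4915+q[0]/1e3,-.2949+q[1]/1e3,.27+q[2]/100])) for d in(T,S))
    r=min((minimize(f,[a,b,0],method="Nelder-Mead",options=dict(initial_simplex=np.array([[a,b,0],[a+3,b,0],[a,b+3,0],[a,b,3.]]))) for a in(-3,0,3) for b in(-3,0,3)),key=lambda r:r.fun)
    print(nm,z,(np.array([.4915,-.2949,.27])+r.x/[1e3,1e3,100]).round(4),round(r.fun,1))
E
```

```text
time: 29.6
position: [0.4357, -0.3087, 0.145]
tool_rot: [2.501, -1.901, -0.002]
ft_force: [0.1, -0.9, 0.4]
grip_width: 0.35
time: 30.6
position: [0.5166, -0.1477, 0.3007]
tool_rot: [3.003, -0.92, 0.002]
ft_force: [-0.3, 0.9, -0.6]
grip_width: 0.349
time: 31.6
position: [0.6205, 0.132, 0.3006]
tool_rot: [2.89, 1.23, 0.002]
ft_force: [-0.4, -0.5, -0.5]
grip_width: 0.35
[0.62047657 0.13196253 0.30058843] -0.7657911671939185 [-0.42488142 -0.51675799 -0.47715014]
((array([ 0.4907, -0.296 ,  0.275 ]), np.float64(0.018)), (array([ 0.4915, -0.295 ,  0.2703]), np.float64(0.0161)))
large 0.08 [ 0.4916 -0.2977  0.2707] -338.8
large 0.085 [ 0.4909 -0.2962  0.2688] -407.2
large 0.09 [ 0.4909 -0.2944  0.2663] -407.7
large 0.095 [ 0.4897 -0.2939  0.2637] -397.4
large 0.1 [ 0.4901 -0.2933  0.2675] -378.0
medium 0.108 [ 0.4772 -0.2913  0.2531] -325.6
medium 0.113 [ 0.4844 -0.288   0.2634] -312.4
medium 0.118 [ 0.4908 -0.2849  0.2683] -288.9
medium 0.123 [ 0.4971 -0.2826  0.2669] -349.9
medium 0.128 [ 0.5001 -0.2898  0.2677] -253.6
medium 0.133 [ 0.4747 -0.2856  0.2711] -325.3
```

```bash
cat > med.py <<'E'
from sil import *
def gmag(d):
    g=cv2.GaussianBlur(cv2.cvtColor(d["image"],cv2.COLOR_RGB2GRAY),(0,0),.7).astype(np.float32)
    return np.minimum(np.hypot(cv2.Sobel(g,5,1,0),cv2.Sobel(g,5,0,1)),250)
def sc(d,gm,LW,z,p):
    t=np.linspace(-.95,.95,30);s=0
    for L,W in LW:
        P=np.array([q for k in t for q in((L/2,k*W/2),(-L/2,k*W/2),(k*L/2,W/2),(k*L/2,-W/2))])
        uv=proj(d,R.from_rotvec([0,0,p[2]]).apply(np.c_[P,np.full(len(P),z)])+[p[0],p[1],0]).astype(np.float32)
        s+=cv2.remap(gm,uv[:,None,0],uv[:,None,1],cv2.INTER_LINEAR).mean()
    return s
def grid(ds,LW,zs,c=(.4915,-.295,.27)):
    G=[gmag(d) for d in ds];o=[]
    for z in zs:
        b=max((sum(sc(d,g,LW,z,(c[0]+x/1e3,c[1]+y/1e3,c[2]+w)) for d,g in zip(ds,G)),x,y,w) for x in range(-6,7) for y in range(-6,7) for w in(-.02,0,.02))
        o.append((z,round(float(b[0])),*b[1:]))
    return o
E
python3 - <<'E'
from med import *
T=get_image("top");S=get_image("scene")
zs=(.108,.113,.118,.123,.128,.133)
for ds in([T],[S],[T,S]):print(*grid(ds,[(.124,.094),(.108,.078)],zs),sep="\n");print()
E
```

```text
(0.108, 322, -6, 6, 0)
(0.113, 294, -6, 6, 0)
(0.118, 257, -6, 6, 0)
(0.123, 254, -6, 0, 0)
(0.128, 251, -6, 1, 0)
(0.133, 242, -6, 2, 0)

(0.108, 311, -6, -6, 0.02)
(0.113, 316, -2, -1, 0)
(0.118, 316, 2, 4, 0)
(0.123, 264, 6, 6, -0.02)
(0.128, 174, 6, 5, -0.02)
(0.133, 157, 6, 6, -0.02)

(0.108, 545, -6, 6, 0)
(0.113, 552, -6, 6, 0)
(0.118, 528, 1, 3, 0)
(0.123, 465, 6, 6, 0)
(0.128, 396, 6, 5, 0)
(0.133, 385, 6, 6, 0)
```

```bash
python3 -m jog '[[5,35,0,0.175],[10,70,0,0.35],[15,105,0,0.525],[20,140,0,0.694],[23.5,166,-20,0.694],[23.5,166,-60,0.694],[23.5,166,-90,0.694],[23.5,166,-110,0.694]]' -0.2 60
python3 - <<'E'
from h import *; from bench import *
s=get_state();d=get_image("wrist");cv2.imwrite("pics/w12.png",d["image"][...,::-1]);w=wcam(d,s);print(s["position"],2*np.arctan2(s["tool_rot"][1],s["tool_rot"][0])-np.pi/2)
print(proj(w,rim("small")).round())
g=cv2.cvtColor(d["image"],cv2.COLOR_RGB2GRAY)
for v in(170,200,230):print(v,g[v,200:400:4].tolist())
for u in(240,270):print(u,g[60:270:4,u].tolist())
E
```

```text
time: 32.8
position: [0.644, 0.2945, 0.1882]
tool_rot: [2.308, 2.129, -0.003]
ft_force: [0.2, 0.0, 0.3]
grip_width: 0.398
[0.64395771 0.29447953 0.18818154] -0.0803989299072021
[[314. 200.]
 [315. 321.]
 [183. 294.]
 [173. 192.]]
170 [219, 220, 218, 220, 219, 218, 221, 220, 222, 219, 143, 144, 88, 86, 146, 144, 144, 147, 144, 146, 143, 146, 143, 147, 142, 145, 140, 148, 145, 143, 145, 144, 145, 141, 144, 146, 143, 145, 143, 145, 146, 139, 143, 145, 143, 142, 141, 141, 141, 143]
200 [251, 251, 251, 251, 251, 251, 251, 251, 251, 251, 251, 251, 251, 251, 251, 251, 252, 251, 251, 251, 251, 252, 251, 251, 251, 251, 252, 251, 251, 183, 191, 202, 197, 194, 191, 188, 178, 180, 181, 146, 144, 144, 144, 141, 145, 142, 137, 140, 142, 138]
230 [200, 202, 196, 196, 192, 188, 186, 181, 171, 228, 252, 252, 252, 252, 252, 252, 252, 252, 252, 252, 252, 252, 252, 252, 252, 252, 251, 251, 251, 182, 189, 200, 200, 195, 190, 188, 178, 185, 182, 143, 141, 144, 144, 140, 140, 143, 138, 139, 142, 136]
240 [223, 225, 224, 223, 224, 224, 224, 222, 223, 222, 222, 220, 221, 222, 219, 220, 188, 139, 143, 141, 143, 140, 141, 142, 140, 145, 142, 143, 141, 140, 142, 156, 169, 167, 251, 251, 251, 252, 253, 253, 253, 252, 252, 251, 251, 251, 251, 250, 249, 247, 244, 150, 160]
270 [132, 159, 199, 205, 203, 202, 202, 199, 199, 200, 200, 198, 198, 197, 205, 214, 173, 143, 139, 141, 144, 139, 143, 140, 142, 143, 144, 143, 148, 141, 142, 156, 165, 163, 251, 251, 251, 251, 253, 253, 253, 253, 252, 252, 251, 251, 251, 251, 250, 248, 247, 245, 150]
```

```bash
python3 -m jog '[[0,4,-12,0.008],[0,4,-24,0.008],[0,4,-36,0.008],[0,4,-48,0.008],[0,4,-58,0.008],[0,4,-65,0.008],[0,4,-68,0.008],[0,4,-68,0.008]]' -0.2 60
python3 -m jog '[[6,0,2,0],[12,-1,5,0],[18,-1,8,0],[24,-2,10,0],[30,-2,13,0],[36,-3,16,0],[40,-3,18,0],[40,-3,18,0]]' -0.2 60
python3 -m jog '[[0,0,0,0],[0,0,0,0],[0,0,0,0],[0,0,2,0],[0,0,5,0],[0,0,10,0],[0,0,15,0],[0,0,20,0]]' -1 60
python3 - <<'E'
from h import *; from bench import *
s=get_state();d=get_image("wrist");cv2.imwrite("pics/w13.png",d["image"][...,::-1]);print(s["position"],2*np.arctan2(s["tool_rot"][1],s["tool_rot"][0])-np.pi/2)
g=cv2.cvtColor(d["image"],cv2.COLOR_RGB2GRAY)
for u in(305,318,326):print(u,g[150:270:2,u].tolist())
for v in(235,250):print(v,g[v,280:350:2].tolist())
E
```

```text
time: 33.85
position: [0.6435, 0.3011, 0.1216]
tool_rot: [2.297, 2.143, 0.0]
ft_force: [-0.1, 0.3, 0.2]
grip_width: 0.399
time: 34.85
position: [0.6839, 0.298, 0.1398]
tool_rot: [2.297, 2.143, 0.001]
ft_force: [-1.5, -0.4, 0.8]
grip_width: 0.398
time: 35.85
position: [0.6836, 0.2981, 0.1601]
tool_rot: [2.297, 2.143, 0.001]
ft_force: [-0.2, 0.3, -2.0]
grip_width: 0.079
[0.68364864 0.29807227 0.16012222] -0.06906404092918428
305 [142, 140, 141, 140, 141, 140, 144, 142, 141, 144, 143, 143, 144, 145, 145, 146, 142, 147, 146, 144, 144, 147, 145, 145, 145, 145, 146, 146, 143, 174, 162, 150, 160, 163, 166, 170, 171, 174, 172, 158, 158, 236, 252, 252, 252, 252, 252, 251, 251, 252, 251, 171, 172, 170, 172, 174, 171, 172, 168, 172]
318 [139, 139, 141, 141, 138, 140, 142, 140, 140, 143, 140, 143, 139, 139, 142, 141, 140, 144, 143, 142, 143, 143, 142, 142, 141, 143, 141, 145, 143, 150, 157, 150, 159, 163, 167, 168, 171, 177, 171, 158, 161, 247, 252, 252, 252, 252, 252, 252, 252, 252, 252, 252, 252, 252, 252, 252, 252, 252, 252, 251]
326 [145, 143, 142, 143, 143, 146, 140, 141, 142, 141, 141, 142, 143, 143, 144, 141, 141, 142, 143, 142, 142, 144, 143, 141, 142, 144, 141, 142, 141, 141, 142, 144, 144, 141, 139, 140, 145, 161, 171, 158, 161, 252, 252, 252, 252, 252, 252, 252, 252, 252, 252, 252, 252, 252, 252, 252, 251, 252, 251, 252]
235 [252, 252, 252, 251, 252, 252, 252, 252, 252, 252, 252, 252, 252, 252, 252, 252, 252, 252, 252, 252, 252, 252, 252, 252, 252, 235, 141, 138, 135, 144, 138, 137, 141, 142, 142]
250 [252, 252, 252, 252, 252, 252, 251, 252, 252, 252, 252, 251, 252, 252, 251, 251, 252, 252, 252, 252, 252, 252, 252, 252, 252, 220, 142, 139, 143, 141, 138, 135, 141, 145, 145]
```

```bash
python3 -m jog '[[0,0,45,0],[0,0,90,0],[0,0,140,0],[-18,-45,140,-0.175],[-36,-90,140,-0.35],[-54,-135,140,-0.525],[-72,-180,140,-0.7],[-90,-225,140,-0.875]]'
python3 -m jog '[[-18,-47,0,-0.175],[-36,-94,0,-0.35],[-54,-141,0,-0.525],[-72,-188,0,-0.7],[-90,-235,0,-0.875],[-108,-282,0,-1.05],[-126,-330,0,-1.225],[-145.1,-379.1,0,-1.4]]'
python3 -m jog '[[0,0,0,-0.175],[0,0,0,-0.35],[0,0,0,-0.5],[0,0,-20,-0.528],[0,0,-50,-0.528],[0,0,-80,-0.528],[0,0,-90,-0.528],[0,0,-90,-0.528]]'
python3 -c "
from bench import *;from h import *
get_image('top')
s=get_state();Rm=R.from_rotvec(s['tool_rot']).as_matrix();print(s['position'],np.arctan2(Rm[1,1],Rm[0,1]),s['ft_force'])"
```

```text
time: 36.9
position: [0.5927, 0.0717, 0.2998]
tool_rot: [2.991, 0.96, 0.001]
ft_force: [0.2, -0.2, -1.4]
grip_width: 0.079
time: 37.9
position: [0.4479, -0.307, 0.3]
tool_rot: [2.907, -1.191, 0.001]
ft_force: [1.1, -0.6, -1.3]
grip_width: 0.08
time: 38.9
position: [0.4483, -0.3058, 0.2096]
tool_rot: [2.5, -1.902, -0.001]
ft_force: [0.7, 0.1, -1.4]
grip_width: 0.082
[ 0.44884663 -0.30615977  0.21052772] -2.8717372642385013 [ 0.47290504 -0.35447194 -0.6979132 ]
```

```bash
python3 -m jog '[[0,0,-10,0],[0,0,-15,0],[0,0,-20,0],[0,0,-25,0],[0,0,-30,0],[0,0,-35,0],[0,0,-40,0],[0,0,-40,0]]'
python3 -m jog '[[0,0,-4,0],[0,0,-8,0],[0,0,-12,0],[0,0,-16,0],[0,0,-20,0],[0,0,-24,0],[0,0,-28,0],[0,0,-28,0]]'
```

```text
time: 39.95
position: [0.4481, -0.3059, 0.169]
tool_rot: [2.5, -1.903, -0.002]
ft_force: [-1.0, -0.3, -1.5]
grip_width: 0.078
time: 40.95
position: [0.4482, -0.3059, 0.1411]
tool_rot: [2.5, -1.903, -0.001]
ft_force: [0.1, -0.4, -1.3]
grip_width: 0.085
```

```bash
python3 -m jog '[[0,0,-1,0],[0,0,-2,0],[0,0,-3,0],[0,0,-4,0],[0,0,-5,0],[0,0,-6,0],[0,0,-7,0],[0,0,-7,0]]'
```

```text
time: 41.95
position: [0.4493, -0.3067, 0.1377]
tool_rot: [2.499, -1.903, 0.005]
ft_force: [-4.3, 1.8, 12.9]
grip_width: 0.081
```

```bash
python3 -m jog '[[0,0,2,0],[0,0,3,0],[0,0,3,0],[0,0,3,0],[0,0,3,0],[0,0,3,0],[0,0,10,0],[0,0,30,0]]' -0.3 60
python3 -m jog '[[0,0,40,0],[0,0,80,0],[0,0,120,0],[0,0,150,0],[-10,50,150,0],[-10,100,150,0],[-10,150,150,0],[-10,200,150,0]]'
python3 - <<'E'
from bench import *
from h import *
s=get_state();print(s["position"],s["time"])
S=get_image("scene")["image"][100:250,180:380];T=get_image("top")["image"][110:310,310:510]
a=cv2.resize(T,(450,450),interpolation=cv2.INTER_CUBIC);b=cv2.resize(S[:,40:160],(350,450),interpolation=cv2.INTER_CUBIC)
cv2.imwrite("pics/fin.png",np.hstack([a,b])[...,::-1])
E
```

```text
time: 42.95
position: [0.4478, -0.3056, 0.1643]
tool_rot: [2.5, -1.903, -0.004]
ft_force: [0.4, -0.9, 0.2]
grip_width: 0.354
time: 43.95
position: [0.4383, -0.1043, 0.3153]
tool_rot: [-2.5, 1.903, -0.002]
ft_force: [-0.4, 0.8, 0.1]
grip_width: 0.351
[ 0.43830032 -0.10434857  0.31528767] 43.95
```

View pics/fin.png

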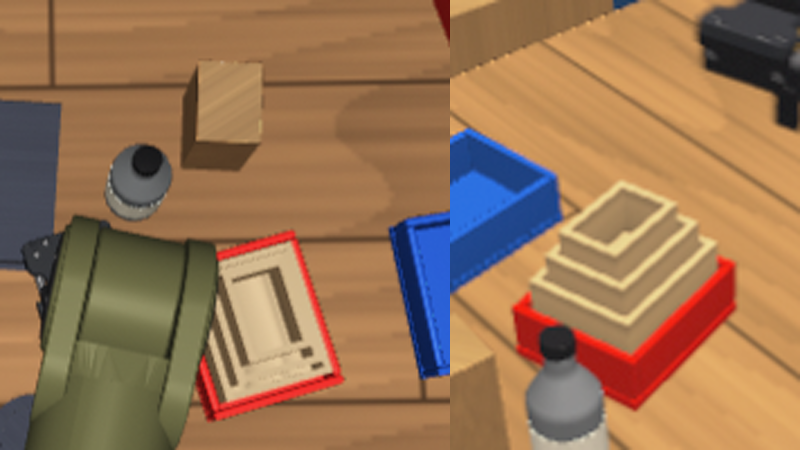

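The nest steps evenly at the near corner of the scene crop: rims at rows of about 362, 327, 288 and 250, which is 28 mm each. Before handing in, a numeric check that the bystanders haven't moved.

```bash
python3 - <<'E'
from bench import *
from h import *
a=cv2.imread("pics/scene0.png").astype(int);b=get_image("scene")["image"][...,::-1].astype(int)
for n,(x,y,w,h) in dict(bottle=(244,205,32,60),carton=(190,200,54,70),flange=(348,205,45,42)).items():
    print(n,np.abs(a-b)[y:y+h,x:x+w].mean().round(2))
print(get_state()["time"],get_state()["ft_force"])
close_job()
E
```

```text
bottle 9.16
carton 3.91
flange 3.53
44.1 [ 0.79589412 -0.65692831 -0.43278385]
the job is handed in; nothing more can be done
```

The three boxes are nested in the empty red tote, large first, then medium, then small. I handed the job in at 44.1 s of the 72 s allowed, with the gripper open and clear.

**Method:** the tool can only point down, so I straddled each tilted box by its back wall and pulled it slightly up the slope. Squeezing at 60 N brought the wall flush with the pads and levelled the box. I turned each one about 160° to keep the gripper body away from the bottle and carton, lowered it until the wrist felt contact, then released.

**Last checks:**
- **Seating:** in the final picture each rim steps up by about the same amount (35–39 crop pixels for 28 mm), and all three boxes look level. The large box's pose fitted the top view well, within about 1.5 mm of the tote's centre.
- **Bystanders:** the before and after pictures of the carton and flange barely differ. The bottle region differs more (9 grey levels on average). I put that down to the nest and tote in its background, as it looks upright and in place, but I did not measure its position.

**Checks that disagreed or raised doubt:**
- **Early contact:** the medium box met resistance about 10 mm above the predicted height, peaking at about 51 N on the wrist. The pictures showed it was fully down, and a shallow grip explained the difference. The small box did the same, more mildly.
- **Medium box position:** the edge fit in the top view was ambiguous, so I relied on the scene camera, which put its rim at the seated height.
- **Wrist camera:** it disagreed with the fixed cameras by about a centimetre early on. I corrected for that bias once the large box was placed.

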